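# Lock the shaft: line up the slotted disc and push the lock bar home

## Task

Lock the shaft of the fixture on the bench: push the pins on the slotted disc round until its slot lines up with the lock bar (either way round will do), then push the bar by its upright lug through the disc until it is fully home against the stop on the far side. Do it by pushing with the fingertips only: never grip the pins or the bar or lift it, leave the jar, tools and other things around it where they are, and finish with the hand clear.

Things in the scene. Friction and masses are not known exactly. Their poses are not given: they have to be found in the camera images.
- shaft_lock: Fixture fixed to the bench: grey plate 305 x 110 mm (x -205 to +100 mm) on four 12 mm feet, its top 22 mm above the bench. Origin: on the slotted disc's upright axis, at bench level. +x is the way the lock bar is pushed in, z up. From -x to +x it carries the bar's guide, the disc and the keeper.
- guide_strap (a point): Top centre of the steel strap over the guide: x -80 to -60 mm of the fixture, 57 mm wide, 54 mm above the bench (screw heads 56). Fixed. The aluminium guide is a channel at x -185 to -52 mm: floor 31 mm, walls 45 mm above the bench, 23 mm apart inside, 43 mm outside.
- end_stop (a point): Face of the keeper's end wall that stops the bar's nose, on the bar's centre line, 67 mm ahead of the disc's axis, 39 mm above the bench. Fixed. The keeper is a roofed pocket at x 49 to 77 mm of the fixture, 43 mm wide, 53 mm high.
- lock_disc (a joint): Turn of the slotted steel disc, rad, counter-clockwise from above; no end stops; it stays where left (friction 0.08 N m). The slot lines up with the bar at 0, pi or any multiple of pi. Disc radius 47 mm; its two half-moon cheeks (radius 45 mm) reach 49 mm above the bench; the slot between them is 24 mm wide, right across the middle.
- disc_top (a point): Centre of the disc, on its axis, 49 mm above the bench. Its x axis runs along the slot, z up; it turns with the disc.
- pin_a (a point): Top centre of one of the two upright steel pins for pushing the disc round: 12 mm in diameter (17 mm collar at the foot), from 49 to 90 mm above the bench, 31 mm from the disc's axis on the +y side of disc_top, at right angles to the slot.
- pin_b (a point): Top centre of the other, equal pin, opposite pin_a: 31 mm from the disc's axis on the -y side of disc_top.
- bar_lug (a point): Top edge, middle, of the back face of the upright lug at the rear of the dark steel lock bar, 91 mm above the bench. The lug is 12 mm thick, 32 mm wide, free from 47 to 91 mm above the bench. x points to the nose, z up. Starts at x -235 to -221 mm of the fixture; home at x = -98 mm, the lug then 6 mm short of the strap.
- bar_nose (a point): Tip of the bar's tapered nose, half-way up, 165 mm ahead of the lug's back face. The bar lies loose in the guide: 18 mm wide, 16 mm high, about 0.5 kg, slides with about 3 N. The nose narrows to 8 mm over its last 14 mm, so it centres a disc up to about 0.12 rad off by itself. Home: against end_stop.
- jar: Bystander: small screw-lid jar, 48 mm across, 56 mm high, on the robot's side of the fixture near the disc; origin under its centre.
- hex_set: Bystander: folding hex key set, 26 x 90 x 16 mm, lying on the robot's side of the fixture along the guide; origin under its centre.
- white_tape: Bystander: roll of white tape, 88 mm across, 25 mm high, to the right; origin under its centre.
- small_hammer: Bystander: hammer, 220 mm long, 25 mm high, lying to the right near the bench's edge; origin under its middle.
- green_bowl: Bystander: bowl, 134 mm across, 62 mm high, to the left; origin under its centre.
- bit_lantern: Bystander: upright stand of bits, 55 mm across, 151 mm high, far left; origin under its centre.
- pen: Bystander: marker pen, 135 mm long, 16 mm thick, lying behind the fixture; origin under its middle.

How it is judged:
By the outcome, as a careful person would: the job done as asked, in the order asked, and still so for the second after the job is handed in, with the robot touching nothing.
It also fails if it takes over 51 s, if anything falls off the work surface, if the arm or the gripper's body presses on something with over 40 N, if the wrist force passes 120 N, or if a joint passes its speed limit or range.

## Robot

A 6-joint arm with a two-finger parallel gripper is mounted at the origin on a cart in front of the work surface, level with it; the furniture and walls round the work are solid. World frame = base frame: x ahead of the robot, y to its left, z up, the work surface at z = 0. Lengths are in m, angles in rad, forces in N, time in s.
With the tool pointing down it reaches from about 0.35 to 0.975 m from the base axis. Payload 4.9 kg.
Tool frame: the origin (TCP) lies between the finger pads; the fingertips stand 22 mm ahead of it and the grasp point (between the pads) lies 3 mm ahead of it; z points along the fingers, y is the line along which they close (so a half turn about z gives the same grasp; the last joint's range is limited). The gripper opens to 85 mm and grips with 20 to 120 N. Pads are 22 mm wide; open, the fingers measure 114 mm over their backs; the gripper's body (76 mm by 85 mm) begins 54 mm behind the grasp point. The pads swing forward as they close: fully open they stand 13 mm farther back than shut.
Start: joints at [-0.119, 0.053, 1.613, -0, 1.476, -0.119], TCP at [0.625, 0, 0.253] pointing down, gripper open.
Joint ranges: [-3.01, 3.01], [-1.01, 2.22], [0.06, 2.58], [-1.02, 4.17], [0.09, 2.62], [-3.14, 3.14]. Speed limits (rad/s): [2.57, 2.57, 3.14, 3.14, 3.14, 3.14].

## Interface

Orientations are given as a unit quaternion [w, x, y, z].
In Python, from plant import state, grab_frame, get_calibration, job_done, recognise, regions_of gives the robot as it stands.
- The arm moves only by the tool apply_moves, never from a script. Its argument "targets" is a list of rows, each an object with "translation": the shift along the tool's x, y, z normalised to -1 to 1, where 1 is 100 mm, a list of three; "twist": the turn about the tool's z normalised to -1 to 1, where 1 is 0.1 rad; "hand": the opening, from 0 (shut) to 1 (fully open). A call has 1 to 8 rows; each row shifts and turns the commanded pose from where the row before left it, along the tool's axes as they then stand; what a row does not reach is not made up. A row lasts 1/10 s, in which the tool goes at most 50 mm and 8.59 degrees, less where a joint would pass 70% of its speed; a pose out of reach is approached as far as the arm can. A call with a number of a shift or a turn outside -1 to 1 is refused whole. A call with a gripper value outside its range is refused whole. The fingers move at their own pace and stop on an object; the grip force is fixed at half the most. Time passes only in rows, so rows that do not move let the fingers close. It gives the time, the measured TCP pose, the force, the opening and the grip force at its end, in the units of the state.
- state(): the state, without advancing time (a new reading comes with each control period).
- grab_frame(name): name is "scene" or "side" or "wrist"; returns the picture (400x640x3 uint8, red, green, blue); there is no depth.
- get_calibration(name): a dict with "camera_matrix" (3x3 intrinsics, pixels), "D" ([k1, k2, p1, p2, k3] as OpenCV has them; the pictures are not rectified), "pose" (4x4, takes a point from camera to world coordinates). Camera axes: x right, y up, looking along -z (the intrinsics and any distortion apply to the point x, -y, -z); pixel columns grow to the right and rows downward; lengths in m; the calibration is good to about 2 mm. A picture is of the moment at which its call begins: read the wrist's pose just before it. get_calibration takes no time and is no camera call; for the wrist camera it gives the pose at the moment of the call.
- job_done(): hands the job in; it is judged then, once.
Trained networks look in the newest picture that a camera, given by its name, has taken for a name from the list of things; names that differ only in an ending like _2 or _b are one class to them, and where a whole thing is asked for, a point or a joint stands for the part that bears it (a point fixed in the world has none). Each returns a list of dicts, best first, with "score" (0 to 1); they miss things now and then, are a little off and sometimes report something else, mostly with a low value. They report only what shows in the picture. A call takes as long as a camera call.
- recognise(camera, query): "point" ([x, y, z] in m, in world coordinates, good to about 4 mm: the middle of the surface that is visible of it).
- regions_of(camera, query): "pixels" (400x640 bool, what is visible of it).
The state is a dict: "time": time; "joint_pos": joint angles; "joint_vel": joint speeds; "joint_efforts": joint torques, N m; "tool_pos": TCP position; "tool_rot": TCP orientation; "contact_force": force on the tool from outside, world axes, zero at the start; "ft_torque": the same for the moment, N m; "gripper_width": opening from 0.0 (shut) to 1.0 (fully open); "grasp_force": force on a finger pad.
Only numpy, scipy, OpenCV 4.12 (cv2) and the standard library are available. Lean on these libraries where they do the work, as an engineer would, in place of code of your own. Each camera call takes 0.05 s, during which the arm holds its last target. There are 200 camera calls.

## Working session

There is one attempt and no reset: what is moved stays moved. The work goes in short steps, Python scripts to look and compute and a tool call to move; the robot and the scene stay as the last step left them, time stands still between calls to the robot, and variables do not carry over. Pictures are saved under pics/ and viewed, at most 10 in all, crops included, and the job is handed in when it is done.

Besides the shell and the picture viewer there is one more tool, called after "Emit:" as name([rows], argument=value, ...), one row to a line, values as JSON. apply_moves: Moves the arm, as the interface text tells. Its arguments: {"type":"object","properties":{"targets":{"type":"array"}},"required":["targets"]}

```bash
mkdir -p pics; ls
python3 - <<'E'
from plant import *
import cv2
s=state();print(s['time'],s['tool_pos'],s['tool_rot'],s['gripper_width'])
for c in ['scene','side']:
    f=grab_frame(c);cv2.imwrite(f'pics/{c}0.png',f[:,:,::-1])
    for q in ['pin_a','bar_lug','bar_nose','guide_strap','disc_top','end_stop','shaft_lock','jar','hex_set']:
        try:print(c,q,[(round(d['score'],2),[round(float(v),3) for v in d['point']]) for d in recognise(c,q)[:3]])
        except Exception as e:print(c,q,e)
print(state()['time'])
E
```

```text
pics
0.0 [6.24430207e-01 6.73122033e-05 2.52090423e-01] [-7.92544463e-04  7.07117442e-01  7.07095389e-01 -6.36951254e-04] 1.001783574381401
scene pin_a [(0.66, [0.497, 0.015, 0.047]), (0.41, [0.511, 0.053, 0.025]), (0.3, [0.64, -0.316, 0.021])]
scene bar_lug [(0.57, [0.566, 0.161, 0.049])]
scene bar_nose [(0.64, [0.57, 0.165, 0.048])]
scene guide_strap [(0.93, [0.508, 0.058, 0.025])]
scene disc_top [(0.91, [0.499, 0.01, 0.046]), (0.54, [0.57, 0.362, 0.027]), (0.33, [0.567, 0.163, 0.047])]
scene end_stop [(0.6, [0.51, 0.055, 0.025])]
scene shaft_lock [(0.8, [0.508, 0.053, 0.025])]
scene jar [(0.59, [0.359, -0.018, 0.056])]
scene hex_set [(0.82, [0.465, 0.188, 0.008])]
side pin_a [(0.56, [0.491, 0.016, 0.049])]
side bar_lug [(0.64, [0.567, 0.187, 0.044]), (0.45, [0.504, 0.062, 0.027])]
side bar_nose [(0.97, [0.569, 0.185, 0.043])]
side guide_strap [(0.89, [0.504, 0.065, 0.03])]
side disc_top [(0.65, [0.489, 0.018, 0.051])]
side end_stop [(0.59, [0.504, 0.063, 0.028])]
side shaft_lock [(0.93, [0.505, 0.061, 0.03])]
side jar [(0.54, [0.364, -0.012, 0.053]), (0.26, [0.487, 0.017, 0.049])]
side hex_set [(0.86, [0.466, 0.196, 0.009]), (0.49, [0.566, 0.185, 0.044]), (0.32, [0.49, 0.018, 0.049])]
1.0
```

View pics/scene0.png

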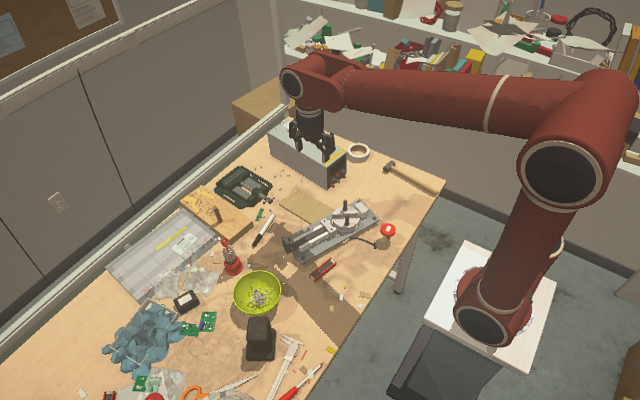

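View pics/side0.png

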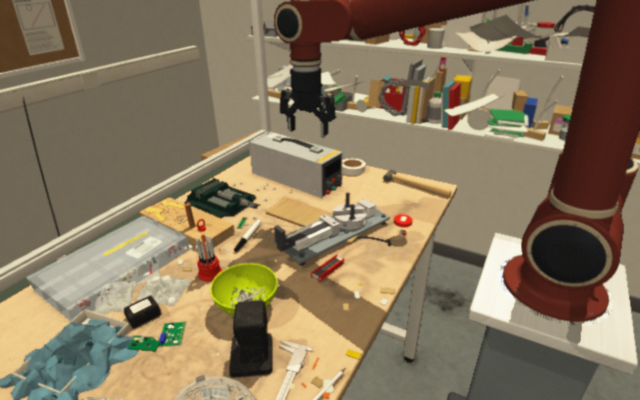

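The scene picture shows the fixture at about (335,232), with the disc at (350,215) and the lug end at (290,245). The jar is at (388,230) and the hex set at (322,268). Next I'll look with the wrist camera.

Run:
```python
from plant import *
import cv2,numpy as np
np.set_printoptions(precision=3,suppress=True)
f=grab_frame('wrist');cv2.imwrite('pics/w0.png',f[:,:,::-1])
c=get_calibration('wrist');print(c['camera_matrix'],c['D'],c['pose'])
for q in ['pin_a','bar_lug','guide_strap','disc_top','end_stop']:
        print(q,[(round(d['score'],2),[round(float(v),3) for v in d['point']]) for d in recognise('wrist',q)[:3]])
```

```text
[[342.926   0.    321.993]
 [  0.    342.926 197.876]
 [  0.      0.      1.   ]] [-0.074  0.     0.     0.     0.   ] [[ 1.     0.001  0.     0.624]
 [-0.001  0.959  0.285  0.071]
 [ 0.    -0.285  0.959  0.374]
 [ 0.     0.     0.     1.   ]]
pin_a [(0.6, [0.502, 0.006, 0.052])]
bar_lug [(0.95, [0.55, 0.12, 0.046])]
guide_strap [(0.91, [0.52, 0.046, 0.024]), (0.26, [0.714, 0.138, 0.014])]
disc_top [(0.92, [0.506, 0.005, 0.045])]
end_stop [(0.73, [0.519, 0.044, 0.026])]
```

View pics/w0.png

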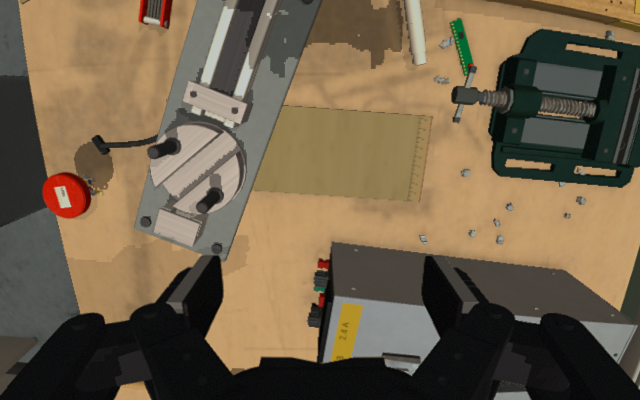

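The wrist view shows pin tops at about (154,153) and (203,207), with the slot running from (165,188) to (237,142). The bar goes up from the strap at about (217,102), the keeper is at (178,225) and the jar at (67,195). I'll turn these into positions.

```bash
cat > h.py <<'E'
from plant import *
import cv2,numpy as np
np.set_printoptions(precision=4,suppress=True)
def ray(c,uv):
    p=cv2.undistortPoints(np.array([[uv]],float),np.array(c['camera_matrix']),np.array(c['D']))[0,0]
    P=np.array(c['pose']);return P[:3,3],P[:3,:3]@np.array([p[0],-p[1],-1])
def at(c,uv,z):
    o,d=ray(c,uv);return (o+d*(z-o[2])/d[2])[:2]
def proj(c,X):
    P=np.linalg.inv(np.array(c['pose']));q=np.atleast_2d(X)@P[:3,:3].T+P[:3,3]
    return cv2.projectPoints(q*[1,-1,-1],np.zeros(3),np.zeros(3),np.array(c['camera_matrix']),np.array(c['D']))[0][:,0]
E
python3 - <<'E'
from h import *
c=get_calibration('wrist')
a=at(c,(152,153),.09);b=at(c,(202,208),.09);print('pins',a,b,(a+b)/2,np.linalg.norm(a-b),np.arctan2(*(a-b)[::-1]))
print('strap',at(c,(184,90),.054),at(c,(248,106),.054), at(c,(192,81),.054),at(c,(240,121),.054))
print('plate corners',at(c,(135,227),.022),at(c,(228,262),.022),at(c,(320,0),.022),at(c,(205,0),.022))
print('jar',at(c,(67,195),.056))
f=cv2.imread('pics/w0.png');cv2.imwrite('pics/w0c.png',cv2.resize(f[0:280,100:360],None,fx=2.14,fy=2.14,interpolation=cv2.INTER_CUBIC))
E
```

```text
pins [0.4799 0.0261] [ 0.5185 -0.0229] [0.4992 0.0016] 0.062371013322148165 2.2371092470035876
strap [0.499  0.0777] [0.5568 0.0628] [0.5071 0.0854] [0.5487 0.0494]
plate corners [ 0.4135 -0.0679] [ 0.5164 -0.1103] [0.6223 0.159 ] [0.5139 0.1608]
jar [ 0.3665 -0.0205]
```

View pics/w0c.png

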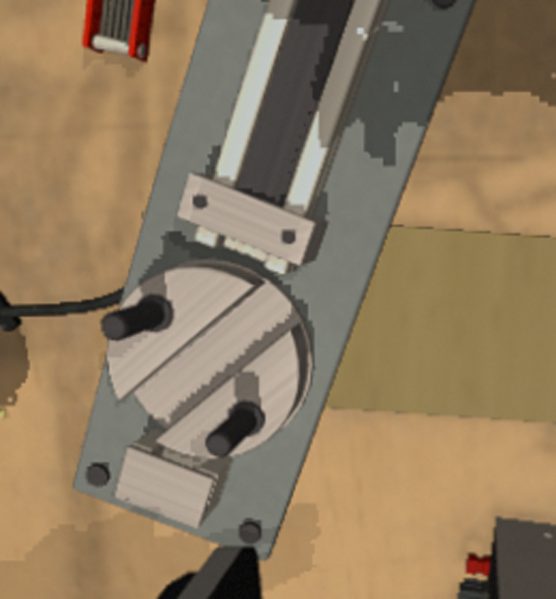

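The disc centre is about (0.501, 0.003) and fixture +x points at about -1.962 rad. The pin spacing measures 62.4 mm and the plate width 111 mm, both as given. The disc needs to turn about +0.51 rad, with pin_a pushed along fixture +x. I'll shut the hand, move above that spot and turn the tool to line up with the fixture.

Emit:
apply_moves([
  {"translation": [0.14,-0.33,0.1],"twist": 0,"hand": 0},
  {"translation": [0.14,-0.33,0.1],"twist": 0,"hand": 0},
  {"translation": [0.14,-0.33,0.1],"twist": 0,"hand": 0},
  {"translation": [0.14,-0.33,0.1],"twist": 0,"hand": 0},
  {"translation": [0,0,0],"twist": 0.98,"hand": 0},
  {"translation": [0,0,0],"twist": 0.98,"hand": 0},
  {"translation": [0,0,0],"twist": 0.98,"hand": 0},
  {"translation": [0,0,0],"twist": 0.98,"hand": 0},
])

```text
time: 2.1
tool_pos: [0.4929, 0.0561, 0.2135]
tool_rot: [0.0, 0.832, 0.554, 0.0]
contact_force: [0.3, -0.1, 0.5]
gripper_width: 0.002
grasp_force: 0.0
```

```bash
cat >> h.py <<'E'
O=np.array([.501,.003]);ex=np.array([-.381,-.9246]);ey=np.array([.9246,-.381])
def fx(p): d=np.asarray(p)[:2]-O; return np.array([d@ex,d@ey])*1000
def tool():
    s=state();from scipy.spatial.transform import Rotation as R
    q=s['tool_rot'];M=R.from_quat([q[1],q[2],q[3],q[0]]).as_matrix()
    print('t',round(s['time'],2),'pos',s['tool_pos'],'fix',fx(s['tool_pos']),'toolx ang',np.arctan2(M[1,0],M[0,0]),'z',M[:,2],'F',s['contact_force'],'w',s['gripper_width'])
def fw(x,y,z): return np.r_[O+(x*ex+y*ey)/1000,z/1000]
E
python3 - <<'E'
from h import *
tool()
c=get_calibration('wrist');f=grab_frame('wrist')[:,:,::-1].copy()
for x,y,z in [(100,55,22),(100,-55,22),(-60,28.5,54),(-60,-28.5,54),(-80,28.5,54),(-80,-28.5,54),(-205,55,22),(-205,-55,22),(-15,-27,90),(15,27,90),(0,0,49)]:
    u=proj(c,fw(x,y,z))[0]
    if 0<u[0]<640 and 0<u[1]<400: cv2.drawMarker(f,tuple(int(round(v)) for v in u),(0,255,0),cv2.MARKER_CROSS,8,1)
cv2.imwrite('pics/w1.png',f)
E
```

```text
t 2.1 pos [0.4929 0.0561 0.2135] fix [-45.9878 -27.7033] toolx ang 1.1749372369298998 z [ 0.0005 -0.     -1.    ] F [ 0.2597 -0.0949  0.5184] w 0.0023569098969247787
```

View pics/w1.png

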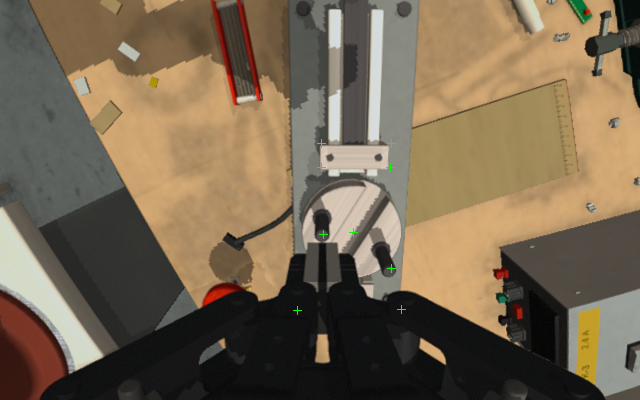

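The overlay fits the pins at (323,230) and (388,268) and the strap to about 1.5 mm. I'll descend and then push in small steps.

Emit:
apply_moves([
  {"translation": [0,0.0,0.43],"twist": 0,"hand": 0},
  {"translation": [0,0.0,0.43],"twist": 0,"hand": 0},
  {"translation": [0,0,0.43],"twist": 0,"hand": 0},
  {"translation": [-0.08,0,0],"twist": 0,"hand": 0},
  {"translation": [-0.06,0,0],"twist": 0,"hand": 0},
  {"translation": [-0.05,0,0],"twist": 0,"hand": 0},
  {"translation": [-0.04,0,0],"twist": 0,"hand": 0},
  {"translation": [0,0,0],"twist": 0,"hand": 0},
])

```text
time: 2.95
tool_pos: [0.4859, 0.0345, 0.0875]
tool_rot: [0.001, 0.831, 0.556, 0.002]
contact_force: [-1.2, 2.6, 0.9]
gripper_width: -0.001
grasp_force: 1.0
```

Run:
```python
from h import *
tool()
```

```text
t 2.95 pos [0.4859 0.0345 0.0875] fix [-23.3716 -25.917 ] toolx ang 1.1784550278417045 z [ 0.0052  0.0005 -1.    ] F [-1.1688  2.6456  0.87  ] w -0.0013751263668350245
```

Emit:
apply_moves([
  {"translation": [-0.03,0,0],"twist": 0,"hand": 0},
  {"translation": [-0.03,0,0],"twist": 0,"hand": 0},
  {"translation": [0,0,0],"twist": 0,"hand": 0},
  {"translation": [0.15,0,0],"twist": 0,"hand": 0},
  {"translation": [0.45,0,-0.2],"twist": 0,"hand": 0},
  {"translation": [0.45,0,-0.45],"twist": 0,"hand": 0},
  {"translation": [0.3,0,-0.45],"twist": 0,"hand": 0},
  {"translation": [0,0,0],"twist": 0,"hand": 0},
])

```text
time: 3.75
tool_pos: [0.5337, 0.1465, 0.1886]
tool_rot: [0.003, 0.83, 0.557, 0.006]
contact_force: [1.0, 0.6, 1.9]
gripper_width: -0.0
grasp_force: 0.0
```

Run:
```python
from h import *
tool()
c=get_calibration('wrist');f=grab_frame('wrist')[:,:,::-1].copy()
np.savez('c2.npz',**{k:np.array(v) for k,v in c.items() if k in('camera_matrix','D','pose')})
print([proj(c,fw(*p))[0] for p in [(0,-31,90),(0,31,90)]])
cv2.imwrite('pics/w2.png',f)
```

```text
t 3.75 pos [0.5337 0.1465 0.1886] fix [-145.1012  -24.4071] toolx ang 1.1826643160216452 z [ 0.0128  0.0014 -0.9999] F [0.9594 0.5743 1.8565] w -3.890234533904169e-05
[array([312.3692, 377.5992]), array([388.8612, 376.5211])]
```

View pics/w2.png

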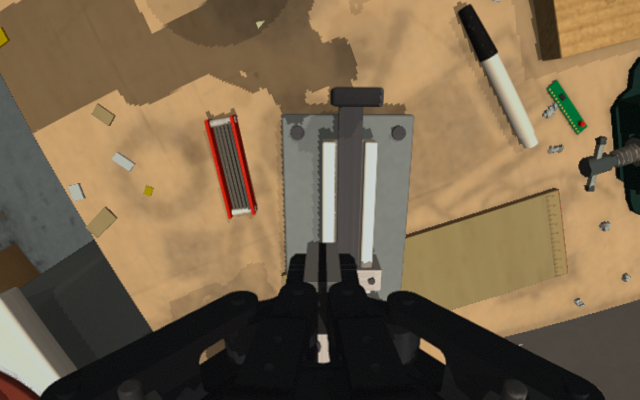

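The lug shows at (332–383, 88–106), but the hand hides the disc. I'll raise the hand, move forward and take a look from above the disc.

Emit:
apply_moves([
  {"translation": [-0.1,0,-0.3],"twist": 0,"hand": 0},
  {"translation": [-0.4,0,-0.3],"twist": 0,"hand": 0},
  {"translation": [-0.45,0,0],"twist": 0,"hand": 0},
  {"translation": [-0.45,0,0],"twist": 0,"hand": 0},
  {"translation": [-0.2,0,0],"twist": 0,"hand": 0},
  {"translation": [0,0,0],"twist": 0,"hand": 0},
])

```text
time: 4.4
tool_pos: [0.4663, -0.007, 0.2394]
tool_rot: [-0.0, 0.832, 0.554, -0.001]
contact_force: [-0.5, -0.3, 0.3]
gripper_width: -0.004
grasp_force: 0.0
```

Run:
```python
from h import *
tool()
c2=np.load('c2.npz')
for uv in [(333,89),(383,89)]: print('lug',fx(at(c2,uv,.091)))
c=get_calibration('wrist');f=grab_frame('wrist')[:,:,::-1].copy()
u=[proj(c,fw(*p))[0] for p in [(0,-31,90),(0,31,90)]];print(u)
np.savez('c3.npz',**{k:np.array(v) for k,v in c.items() if k in('camera_matrix','D','pose')})
x,y=np.mean(u,0).astype(int);print('crop',x-100,max(y-90,0))
cv2.imwrite('pics/w3.png',cv2.resize(f[max(y-90,0):y+60,x-100:x+100],None,fx=4,fy=4,interpolation=cv2.INTER_CUBIC))
```

```text
t 4.4 pos [ 0.4663 -0.007   0.2394] fix [ 22.4587 -28.2993] toolx ang 1.1743900445860835 z [-0.0029 -0.0008 -1.    ] F [-0.5461 -0.3443  0.3162] w -0.0040273854880044715
lug [-220.6871  -16.8759]
lug [-220.8984   13.8944]
[array([319.0315, 158.6938]), array([396.7927, 158.3609])]
crop 257 68
```

View pics/w3.png

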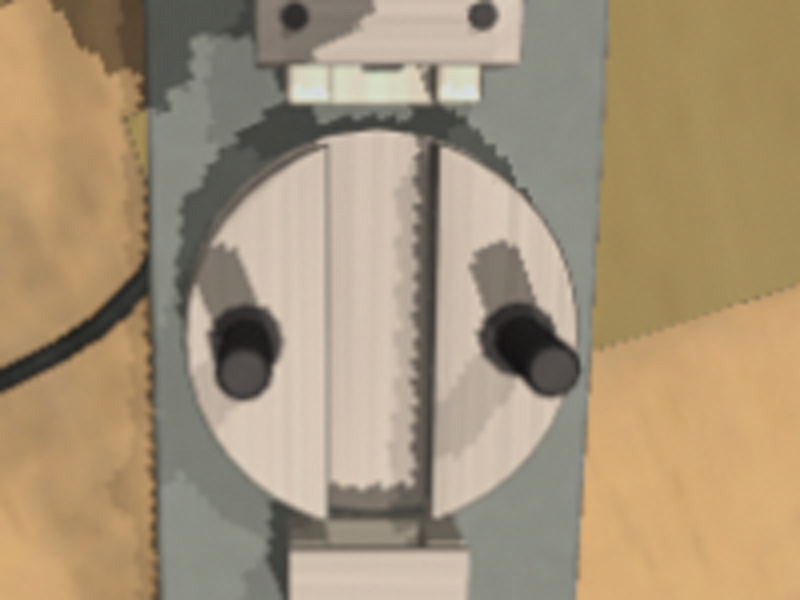

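The slot edges in the crop, at (328–438, 145) to (328–432, 510), run parallel to the plate axis to about 0.01 rad, so the disc is aligned. The lug's back face is at fixture x of about -221. I'll go above and behind it and check the bystanders nearby.

Emit:
apply_moves([
  {"translation": [0.45,0.05,0],"twist": 0,"hand": 0},
  {"translation": [0.45,0.05,0],"twist": 0,"hand": 0},
  {"translation": [0.45,0.05,0],"twist": 0,"hand": 0},
  {"translation": [0.45,0.05,0],"twist": 0,"hand": 0},
  {"translation": [0.45,0.05,0],"twist": 0,"hand": 0},
  {"translation": [0.45,0.02,0],"twist": 0,"hand": 0},
  {"translation": [0,0,0],"twist": 0,"hand": 0},
])

```text
time: 5.15
tool_pos: [0.5963, 0.2398, 0.2386]
tool_rot: [-0.001, 0.83, 0.558, -0.001]
contact_force: [0.1, 0.2, -0.4]
gripper_width: 0.0
grasp_force: 0.0
```

Run:
```python
from h import *
tool()
for cam in ['scene','wrist']:
    grab_frame(cam)
    for q in ['green_bowl','bit_lantern','bar_lug']:
        for d in recognise(cam,q)[:1]: print(cam,q,d['score'],np.array(d['point']),fx(d['point']))
```

```text
t 5.15 pos [0.5963 0.2398 0.2386] fix [-255.2332   -2.1423] toolx ang 1.1845096341880128 z [-0.0028  0.0006 -1.    ] F [ 0.145   0.1583 -0.3602] w 0.00044044169861872024
scene green_bowl 0.8 [0.5717 0.3594 0.0265] [-356.4641  -70.4192]
scene bit_lantern 0.23 [ 0.3567 -0.0171  0.0574] [  73.5628 -125.7617]
scene bar_lug 0.75 [0.5647 0.1621 0.0483] [-171.3736   -1.7201]
wrist green_bowl 0.62 [0.5455 0.3705 0.0249] [-356.745   -98.8728]
wrist bit_lantern 0.73 [0.5524 0.1645 0.0206] [-168.9063  -14.0071]
wrist bar_lug 0.95 [0.5865 0.2088 0.0809] [-222.8582    0.6435]
```

Run:
```python
from h import *
c=get_calibration('scene');
for uv,z in [((233,271),0.0),((225,240),.151)]:
    p=at(c,uv,z);print(p,fx(p))
```

```text
[0.6922 0.3401] [-384.5352   48.3074]
[0.6901 0.3307] [-375.0644   49.9262]
```

The lantern sits about 125 mm behind the hand, so the way down is clear. I'll descend and start the push.

Emit:
apply_moves([
  {"translation": [0,0.0,0.4],"twist": 0,"hand": 0},
  {"translation": [0,0.01,0.4],"twist": 0,"hand": 0},
  {"translation": [0,0,0.4],"twist": 0,"hand": 0},
  {"translation": [0,0,0.35],"twist": 0,"hand": 0},
  {"translation": [0,0,0],"twist": 0,"hand": 0},
  {"translation": [-0.1,0,0],"twist": 0,"hand": 0},
  {"translation": [-0.1,0,0],"twist": 0,"hand": 0},
  {"translation": [-0.1,0,0],"twist": 0,"hand": 0},
])

```text
time: 6.35
tool_pos: [0.5871, 0.2059, 0.0896]
tool_rot: [0.001, 0.831, 0.556, 0.003]
contact_force: [1.2, 2.4, 1.1]
gripper_width: -0.001
grasp_force: 1.4
```

Run:
```python
from h import *
tool()
```

```text
t 6.35 pos [0.5871 0.2059 0.0896] fix [-220.4089    2.2585] toolx ang 1.178379762871958 z [ 0.0056  0.0019 -1.    ] F [1.1733 2.4044 1.0566] w -0.0008102603284397957
```

Emit:
apply_moves([
  {"translation": [-0.06,-0.01,0],"twist": 0,"hand": 0},
  {"translation": [-0.06,-0.01,0],"twist": 0,"hand": 0},
  {"translation": [-0.06,0,0],"twist": 0,"hand": 0},
  {"translation": [-0.07,0,0],"twist": 0,"hand": 0},
  {"translation": [-0.07,0,0],"twist": 0,"hand": 0},
  {"translation": [-0.07,0,0],"twist": 0,"hand": 0},
  {"translation": [-0.07,0,0],"twist": 0,"hand": 0},
  {"translation": [-0.07,0,0],"twist": 0,"hand": 0},
])

```text
time: 7.15
tool_pos: [0.5632, 0.1575, 0.0863]
tool_rot: [0.0, 0.831, 0.556, 0.0]
contact_force: [2.5, 3.3, 2.0]
gripper_width: 0.001
grasp_force: 1.8
```

Run:
```python
from h import *
tool()
```

```text
t 7.15 pos [0.5632 0.1575 0.0863] fix [-166.5018   -1.3717] toolx ang 1.1787602423672439 z [ 0.0002  0.0001 -1.    ] F [2.4754 3.3102 1.9634] w 0.0009867988431808612
```

Smooth sliding at about 4 N. I'll carry on.

Emit:
apply_moves([
  {"translation": [-0.07,0,0],"twist": 0,"hand": 0},
  {"translation": [-0.07,0,0],"twist": 0,"hand": 0},
  {"translation": [-0.07,0,0],"twist": 0,"hand": 0},
  {"translation": [-0.07,0,0],"twist": 0,"hand": 0},
  {"translation": [-0.07,0,0],"twist": 0,"hand": 0},
  {"translation": [-0.07,0,0],"twist": 0,"hand": 0},
  {"translation": [-0.04,0,0],"twist": 0,"hand": 0},
  {"translation": [-0.03,0,0],"twist": 0,"hand": 0},
])

```text
time: 7.95
tool_pos: [0.544, 0.1122, 0.0859]
tool_rot: [-0.0, 0.831, 0.556, -0.0]
contact_force: [1.2, 2.3, 0.4]
gripper_width: 0.002
grasp_force: 1.4
```

Run:
```python
from h import *
tool()
```

```text
t 7.95 pos [0.544  0.1122 0.0859] fix [-117.3971   -1.8412] toolx ang 1.1784804721688449 z [-0.0009 -0.0001 -1.    ] F [1.1974 2.2609 0.3537] w 0.0016656722527262453
```

Emit:
apply_moves([
  {"translation": [-0.03,0,0],"twist": 0,"hand": 0},
  {"translation": [-0.03,0,0],"twist": 0,"hand": 0},
  {"translation": [-0.02,0,0],"twist": 0,"hand": 0},
  {"translation": [0,0,0],"twist": 0,"hand": 0},
])

```text
time: 8.35
tool_pos: [0.541, 0.1049, 0.0859]
tool_rot: [-0.0, 0.831, 0.556, -0.001]
contact_force: [1.6, 0.1, 0.1]
gripper_width: 0.002
grasp_force: 0.3
```

Run:
```python
from h import *
tool()
```

```text
t 8.35 pos [0.541  0.1049 0.0859] fix [-109.4166   -1.8469] toolx ang 1.1787436477871986 z [-0.0013 -0.0007 -1.    ] F [1.5926 0.1275 0.1319] w 0.0017095926768538694
```

Emit:
apply_moves([
  {"translation": [-0.02,0,0],"twist": 0,"hand": 0},
  {"translation": [0,0,0],"twist": 0,"hand": 0},
])

```text
time: 8.55
tool_pos: [0.5407, 0.1042, 0.086]
tool_rot: [-0.001, 0.831, 0.556, 0.001]
contact_force: [2.7, 4.8, -0.3]
gripper_width: 0.005
grasp_force: 2.6
```

Emit:
apply_moves([
  {"translation": [-0.02,0,0],"twist": 0,"hand": 0},
  {"translation": [-0.02,0,0],"twist": 0,"hand": 0},
  {"translation": [0,0,0],"twist": 0,"hand": 0},
])

```text
time: 8.85
tool_pos: [0.5412, 0.1033, 0.0875]
tool_rot: [-0.002, 0.832, 0.555, 0.005]
contact_force: [6.1, 16.3, -0.9]
gripper_width: -0.003
grasp_force: 8.2
```

It has reached a hard stop: the force rose to 17 N with no travel, at TCP fixture x of about -108 (-109 expected). I'll back off, rise and check.

Emit:
apply_moves([
  {"translation": [0.04,0,0],"twist": 0,"hand": 0},
  {"translation": [0.1,0,0],"twist": 0,"hand": 0},
  {"translation": [0.2,0,-0.2],"twist": 0,"hand": 0},
  {"translation": [0,0,-0.45],"twist": 0,"hand": 0},
  {"translation": [0,0,-0.45],"twist": 0,"hand": 0},
  {"translation": [-0.45,0,-0.3],"twist": 0,"hand": 0},
  {"translation": [-0.45,0,0],"twist": 0,"hand": 0},
  {"translation": [-0.45,-0.3,0],"twist": 0,"hand": 0},
])

```text
time: 9.65
tool_pos: [0.4785, 0.0213, 0.2257]
tool_rot: [0.002, 0.831, 0.556, 0.0]
contact_force: [-0.7, -0.2, 0.3]
gripper_width: 0.003
grasp_force: 0.0
```

Run:
```python
from h import *
tool()
c=get_calibration('wrist');f=grab_frame('wrist')[:,:,::-1].copy()
for p in [(-98,-16,91),(-98,16,91)]:
    u=proj(c,fw(*p))[0];print(u);cv2.drawMarker(f,tuple(int(round(v)) for v in u),(0,255,0),cv2.MARKER_CROSS,8,1)
cv2.imwrite('pics/w4.png',f)
```

```text
t 9.65 pos [0.4785 0.0213 0.2257] fix [ -8.3018 -27.8042] toolx ang 1.17834963057916 z [ 0.0023 -0.0021 -1.    ] F [-0.7277 -0.1942  0.2812] w 0.002623430036635273
[338.048   68.3524]
[383.2537  68.5345]
```

View pics/w4.png

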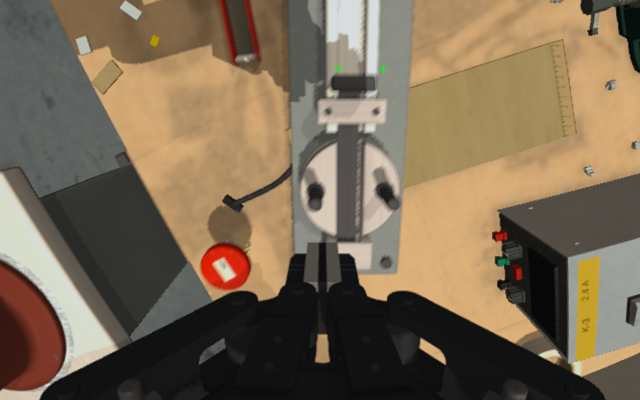

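The bar runs through the disc slot into the keeper at (348,240). The lug at (355,82) sits just short of the strap, and the hand is clear.

Run:
```python
from plant import *
print(job_done())
```

```text
the job is handed in; nothing more can be done
None
```

The shaft is locked: I turned the disc until its slot lined up with the bar, then pushed the bar through it until it hit a hard stop (17 N with no further travel) at about the expected home position. I handed the job in at about 10 s with the hand clear; no verdict came back.

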